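Third hand at the screwing jig

ROBOT

A 7-joint arm with a two-finger parallel gripper is mounted at the origin on the work surface. World frame = base frame: x ahead of the robot, y to its left, z up, the work surface at z = 0. Lengths are in mm, angles in rad, forces in N, time in s.
With the tool pointing down it reaches from about 425 to 1025 mm from the base axis. Payload 9.4 kg.
Tool frame: the origin (TCP) lies on the mounting face of the last link; the fingertips stand 186 mm ahead of it and the grasp point (between the pads) lies 167 mm ahead of it; z points along the fingers, y is the line along which they close (so a half turn about z gives the same grasp; the last joint's range is limited). The gripper opens to 93 mm and grips with 3 to 60 N. Pads are 15 mm wide; open, the fingers measure 128 mm over their backs; the gripper's body (75 mm by 188 mm) begins 65 mm behind the grasp point.
Start: joints at [-1.417, 0.599, -0.003, 1.599, 0.002, 0.943, -0.08], TCP at [165.845, 705.776, 404.718] pointing down, gripper open.
Joint ranges: [-2.57, 2.57], [-0.35, 1.97], [-1.29, 1.29], [0.11, 2.56], [-1.05, 4.19], [0.11, 1.86], [-2.63, 2.63]. Speed limits (rad/s): [2.22, 2.22, 3.01, 3.01, 3.14, 3.14, 3.14].

INTERFACE

Orientations are given as a unit quaternion [x, y, z, w].
In Python, from station import env gives the robot as it stands. Calls block until the motion is done:
- env.move_to(position, orientation): joint-space move of the TCP to a pose.
- env.line_to(position, v=150, rot=None): straight line of the TCP; rot=None keeps the orientation; v is the mean speed in mm/s.
- env.movej(angles): joint-space move.
- env.gripper_to(opening): finger opening in mm; the grip force is fixed at half the most; returns when the fingers have stopped.
- env.pause(seconds).
- env.solve_ik(position, orientation): joint angles nearest the present ones, or None.
- env.observe(): the state.
- env.camera(name): name is "side" or "top"; returns the picture (384x512x3 uint8, red, green, blue); there is no depth.
- env.calibration(name): a dict with "mtx" (3x3 intrinsics, pixels), "dist" ([k1, k2, p1, p2, k3] as OpenCV has them; the pictures are not rectified), "R" (3x3) and "t" (3): a world point X has camera coordinates R X + t. Camera axes: x right, y down, z forward; pixel columns grow to the right and rows downward; lengths in mm; the calibration is good to about 2 mm. A picture is of the moment at which its call begins. calibration takes no time and is no camera call.
A pose or a line that the arm cannot do raises env.MotionError and nothing moves.
- env.job_done(): hands the job in; it is judged then, once.
Trained networks look in the newest picture that a camera, given by its name, has taken for a name from the list of things; names that differ only in an ending like _2 or _b are one class to them, and where a whole thing is asked for, a point or a joint stands for the part that bears it (a point fixed in the world has none). Each returns a list of dicts, best first, with "conf" (0 to 1); they miss things now and then, are a little off and sometimes report something else, mostly with a low value. They report only what shows in the picture. A call takes as long as a camera call. They do not tell look-alikes from the thing itself.
- env.boxes_of(camera, thing): "extent" ([left, top, right, bottom] in pixels, round what is visible of it).
- env.masks_of(camera, thing): "mask" (384x512 bool, what is visible of it) and "extent" ([left, top, right, bottom] in pixels, round what is visible of it).
- env.pinpoint(camera, thing): "at" ([row, column] in pixels: a listed point, or the origin of a listed thing).
The state is a dict: "t": time; "q": joint angles; "dq": joint speeds; "effort": joint torques, N m; "eef_pos": TCP position; "tool_rot": TCP orientation; "force": force on the tool from outside, world axes, zero at the start; "ft_torque": the same for the moment, N m; "grip_width": finger opening in mm; "gripper_force": force on a finger pad.
Only numpy, scipy, OpenCV 4.12 (cv2) and the standard library are available. Lean on these libraries where they do the work, as an engineer would, in place of code of your own. Each camera call takes 0.05 s, during which the arm holds its last target. There are 200 camera calls.

TASK

Pick up the wooden cleat with the stepped end (not the plain block of the same size), lay it flat between the two rails of the screwing jig with its thin tongue towards the sprung fence, then press it along the rails against the fence until the fence has given way about half its travel, never as far as its end stop. Hold that push steady for two seconds, as a third hand for the colleague who will drive the screws, and finish while still pressing, with the fingers on the cleat and without letting go. Leave the other things on the bench where they are.

Things in the scene. Friction and masses are not known exactly. Their poses are not given: they have to be found in the camera images.
- cleat: Pale wooden cleat, 130 long (x) x 40 wide (y) x 40 high, 0.1 to 0.2 kg, lying on its underside. Stepped at its +x end: the last 35 mm (x 30 to 65) is a tongue only 20 high, the rest (x -65 to 30) full height. Three small dark pilot holes on top (look only). Origin: centre of the underside, halfway along. Lies right of the jig; it and the plain block may be swapped. Grasp: across the 40 mm.
- cleat_tongue (a point): Middle of the tongue's end face, 65 mm along the cleat's x from its origin, 10 mm above its underside. This end goes against the fence.
- jig: Screwing jig, fixed to the bench. Plywood bed 320 (x) x 110 (y) x 15 thick. Two wooden rails along x, from x = -160 to 40, 12 wide, 10 high above the bed; between them a channel 48 wide, centred on y = 0. The fence stands across its +x end; behind it a back block at x = 100 to 130, top 57 above the bench. Origin: centre of the underside, at bench height. Push along +x.
- fence (a joint): How far the sprung fence has been pushed back along the jig's +x, in m: 0 at rest, 0.024 at its end stop; half travel is 0.012. Aluminium plate 10 thick, 90 wide, its top 41 mm above the bed, on two spring plungers: about 4 N to start it moving, then 0.4 N per mm, so about 9 N at half travel.
- fence_face (a point): On the face of the fence that the cleat meets, in the middle of its width, 10 mm above the bed; at rest at x = 50 mm, y = 0, z = 25 mm in the jig's frame; moves with the fence.
- offcut: Plain wooden block of the same wood, 130 x 40 x 40, no step and no holes: not to be used. Origin: centre of the underside.
- screwdriver: Screwdriver, 190 long, black handle, lying beside the jig. Leave alone.
- tape: Cardboard tape roll, 90 across, 24 high, lying flat beside the jig. Leave alone.
- mug: White mug, 76 across, 90 high. Leave alone.
- glue: White bottle, 52 across, 150 high. Leave alone.
- carton: Small cardboard carton, 80 x 60 x 40 high, left of the jig. Leave alone.
- square: Try square, wooden stock 80 long, steel blade 100 long, 16 high. Leave alone.
There are look-alikes about, which are no part of the job. What is shaped like the cleat but green or pink is not meant.

How it is judged (in metres and radians):
On the way, in this order (a step that is already met when the one before it is completed fails the run):
1. the cleat lies flat on the jig's bed between the rails, its tongue towards the fence (z of cleat in the frame of jig between 0.012 and 0.0185 m and y of cleat in the frame of jig between -0.007 and 0.007 m and angle between cleat's own z axis and vertical below 0.05 rad and angle between the x axis of cleat and the x axis of jig, either way round below 0.08 rad and horizontal distance between cleat_tongue and fence_face below 0.1 m), for 0.1 s.
2. the cleat is pressed against the fence, the fence about half way back, steadily for 1.2 s (z of cleat in the frame of jig between 0.012 and 0.0185 m and y of cleat in the frame of jig between -0.007 and 0.007 m and angle between cleat's own z axis and vertical below 0.05 rad and angle between the x axis of cleat and the x axis of jig, either way round below 0.08 rad and horizontal distance between cleat_tongue and fence_face below 0.01 m and value of joint fence between 0.007 and 0.017 m and contact force between cleat and fence_c0 between 5 and 13 N and contact force between the fingers and cleat above 1 N and linear speed of cleat below 0.01 m/s), for 1.2 s.
At the end, for the whole second after the job is handed in: Fingers still on the cleat (over 1 N); it is flat on the bed (3 degrees), between the rails (7 mm, 4.5 degrees), tongue end within 10 mm of the middle of the fence face, pressing it with 5 to 13 N; fence 7 to 17 mm back; all still (all of step 2); the arm keeps its last pose, push and grip.
It fails at once if the fence is driven onto its end stop (over 22 mm) (value of joint fence above 0.022 m).
It fails at once if one of the other things (plain block, screwdriver, tape roll, mug, bottle, carton, try square) is moved more than 30 mm (distance of any of offcut, screwdriver, tape, mug, glue, carton, square from where it was at the start of the episode above 0.03 m).
It also fails if it takes over 51 s, if anything falls off the work surface, if the arm or the gripper's body presses on something with over 40 N, if the wrist force passes 120 N, or if a joint passes its speed limit or range.

## Working session

There is one attempt and no reset: what is moved stays moved. The work goes in short steps, each a Python script; the robot and the scene stay as the last script left them, time stands still between calls to the robot, and variables do not carry over. Pictures are saved under pics/ and viewed, at most 10 in all, crops included, and the job is handed in when it is done.

```bash
ls; mkdir -p pics; cat > h.py <<'E'
import numpy as np, cv2
from station import env
def pix2w(cam,uv,z):
    c=env.calibration(cam);K=np.array(c["mtx"],float);R=np.array(c["R"]);t=np.array(c["t"]).ravel()
    n=cv2.undistortPoints(np.array(uv,float).reshape(-1,1,2),K,np.array(c["dist"],float)).reshape(-1,2)
    d=np.c_[n,np.ones(len(n))]@R; o=-R.T@t
    return o+d*((z-o[2])/d[:,2])[:,None]
def w2pix(cam,X):
    c=env.calibration(cam)
    return cv2.projectPoints(np.array(X,float).reshape(-1,1,3),cv2.Rodrigues(np.array(c["R"],float))[0],np.array(c["t"],float),np.array(c["mtx"],float),np.array(c["dist"],float))[0].reshape(-1,2)
E
python3 - <<'E'
from h import *
a=env.camera("top");b=env.camera("side")
cv2.imwrite("pics/top0.png",a[:,:,::-1]);cv2.imwrite("pics/side0.png",b[:,:,::-1])
for cam in("top","side"):
    c=env.calibration(cam);print(cam,(-np.array(c["R"]).T@np.array(c["t"]).ravel()).round())
    for th in("cleat","offcut","jig","cleat_tongue","fence_face"):
        print(th,[(np.round(d["at"]),round(d["conf"],2)) for d in env.pinpoint(cam,th)])
    for th in("cleat","jig","fence"): print(th,[(np.round(d["extent"]),round(d["conf"],2)) for d in env.boxes_of(cam,th)])
o=env.observe();print(o["t"],o["eef_pos"],o["tool_rot"],o["force"])
E
```

```text
pics
top [ 310.   43. 1403.]
cleat [(array([278., 380.]), 0.95), (array([184., 100.]), 0.74), (array([253., 314.]), 0.57), (array([202., 331.]), 0.56)]
offcut [(array([214., 401.]), 0.66)]
jig []
cleat_tongue [(array([275., 360.]), 0.96), (array([239., 329.]), 0.84), (array([191., 309.]), 0.79)]
fence_face [(array([182., 177.]), 0.82), (array([137., 206.]), 0.37)]
cleat [(array([357., 273., 403., 285.]), 0.95), (array([298., 233., 333., 277.]), 0.76), (array([309., 189., 356., 216.]), 0.69)]
jig [(array([139., 141., 248., 209.]), 0.69), (array([134., 134., 161., 169.]), 0.18)]
fence [(array([143., 164., 185., 202.]), 0.81)]
side [1296.  949. 1001.]
cleat [(array([140., 267.]), 0.97), (array([110., 245.]), 0.78), (array([154., 220.]), 0.75), (array([269., 295.]), 0.59)]
offcut [(array([128., 198.]), 0.52)]
jig [(array([221., 283.]), 0.83)]
cleat_tongue [(array([117., 256.]), 0.67), (array([162., 222.]), 0.66)]
fence_face [(array([222., 296.]), 0.57)]
cleat [(array([246., 128., 281., 143.]), 0.77), (array([211., 134., 227., 162.]), 0.67), (array([230.,  97., 264., 120.]), 0.62)]
jig [(array([226., 192., 338., 255.]), 0.64)]
fence [(array([292., 208., 334., 240.]), 0.78)]
0.9 [165.80469886 705.77625323 404.7346172 ] [1.15117853e-01 9.93351841e-01 2.31804962e-05 4.02844366e-07] [ 0.32306474 -1.00528231 -0.16265018]
```

```bash
python3 - <<'E'
import cv2
a=cv2.imread("pics/top0.png");b=cv2.imread("pics/side0.png")
cv2.imwrite("pics/top1.png",cv2.resize(a,(800,600),interpolation=cv2.INTER_CUBIC))
cv2.imwrite("pics/side1.png",cv2.resize(b[80:290,150:430],(800,600),interpolation=cv2.INTER_CUBIC))
E
```

```text
(no output)
```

View pics/top1.png

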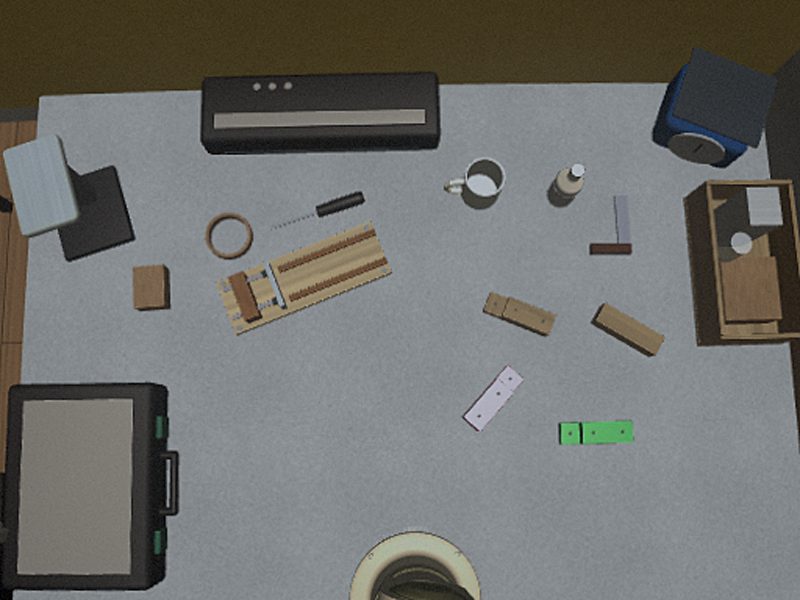

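View pics/side1.png

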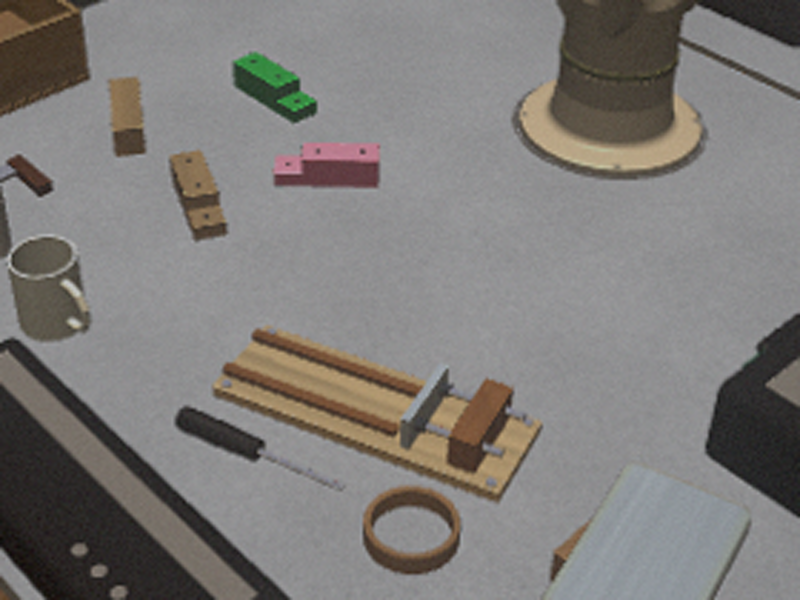

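```bash
cat > fit.py <<'E'
from h import *
from scipy.optimize import minimize
def box(x0,x1,y0,y1,z0,z1): return np.array([[x,y,z] for x in(x0,x1) for y in(y0,y1) for z in(z0,z1)],float)
CLEAT=[box(-65,30,-20,20,0,40),box(30,65,-20,20,0,20)]
JIG=[box(-160,160,-55,55,0,15),box(100,130,-45,45,15,57),box(50,60,-45,45,15,56)]
S=4
def sil(cam,parts,p,z=0):
    c,s=np.cos(p[2]),np.sin(p[2]);m=np.zeros((384*S,512*S),np.uint8)
    for P in parts:
        W=np.c_[p[0]+c*P[:,0]-s*P[:,1],p[1]+s*P[:,0]+c*P[:,1],P[:,2]+z]
        cv2.fillConvexPoly(m,np.round((cv2.convexHull(w2pix(cam,W).astype(np.float32))+.5)*S-.5).astype(int),1)
    return cv2.resize(m*255,(512,384),interpolation=cv2.INTER_AREA)/255.
def fit(masks,parts,p0,z=0):
    f=lambda p:sum(1-np.minimum(m,q).sum()/np.maximum(m,q).sum() for cam,m in masks for q in[sil(cam,parts,p,z)])
    r=minimize(f,p0,method="Nelder-Mead",options=dict(initial_simplex=np.array(p0)+np.array([[0,0,0],[12,0,0],[0,12,0],[0,0,.15]]),xatol=.05,fatol=1e-4))
    return r.x,r.fun
def getmask(cam,thing,near):
    L=[d for d in env.masks_of(cam,thing)]
    for d in L:
        r,c=np.nonzero(d["mask"]);d["dist"]=np.hypot(c.mean()-near[0],r.mean()-near[1])
    L=[d for d in L if d["dist"]<12]
    return L[0]["mask"].astype(float) if L else None
E
python3 - <<'E'
from fit import *
env.camera("top");env.camera("side")
t=pix2w("top",[[332,200],[316,194],[200,172],[152,186],[402,210]],20).round();print(t)
for name,parts,p0,pz in(("cleat",CLEAT,[t[0][0],t[0][1],np.arctan2(*(t[1]-t[0])[1::-1])],20),("jig",JIG,[*pix2w("top",[[195.5,178]],15)[0][:2],1.9],20)):
    M=[]
    for cam in("top","side"):
        c=w2pix(cam,[[p0[0],p0[1],pz]])[0];m=getmask(cam,name,c)
        print(name,cam,c.round(),None if m is None else m.sum())
        if m is not None:M.append((cam,m))
    for mm in [[x] for x in M]+[M]: print(name,[x[0] for x in mm],p0,fit(mm,parts,p0))
a=cv2.imread("pics/top0.png");cv2.imwrite("pics/jig.png",cv2.resize(a[130:220,130:260],None,fx=6,fy=6,interpolation=cv2.INTER_CUBIC))
cv2.imwrite("pics/cl.png",cv2.resize(a[180:240,300:430],None,fx=6,fy=6,interpolation=cv2.INTER_CUBIC))
E
```

```text
[[ 519. -211.   20.]
 [ 539. -164.   20.]
 [ 613.  180.   20.]
 [ 574.  324.   20.]
 [ 484. -419.   20.]]
cleat top [332. 200.] 659.0
cleat side [219. 147.] 440.0
cleat ['top'] [np.float64(519.0), np.float64(-211.0), np.float64(1.168475228934456)] (array([ 519.13611524, -209.81140504,    1.16172947]), np.float64(0.0828068170580285))
cleat ['side'] [np.float64(519.0), np.float64(-211.0), np.float64(1.168475228934456)] (array([ 521.82186406, -211.87450369,    1.18728378]), np.float64(0.06238567272347162))
cleat ['top', 'side'] [np.float64(519.0), np.float64(-211.0), np.float64(1.168475228934456)] (array([ 521.50122237, -210.47901129,    1.18020411]), np.float64(0.18339382431229234))
jig top [195. 178.] 3854.0
jig side [281. 218.] 3395.0
jig ['top'] [np.float64(596.4768677615268), np.float64(194.24258178958297), 1.9] (array([600.87179587, 197.85599465,   1.93732296]), np.float64(0.034986440166680954))
jig ['side'] [np.float64(596.4768677615268), np.float64(194.24258178958297), 1.9] (array([600.37417091, 196.57919989,   1.94252935]), np.float64(0.04088557545572402))
jig ['top', 'side'] [np.float64(596.4768677615268), np.float64(194.24258178958297), 1.9] (array([600.75880585, 197.04411675,   1.94214983]), np.float64(0.07681480289290377))
```

View pics/jig.png

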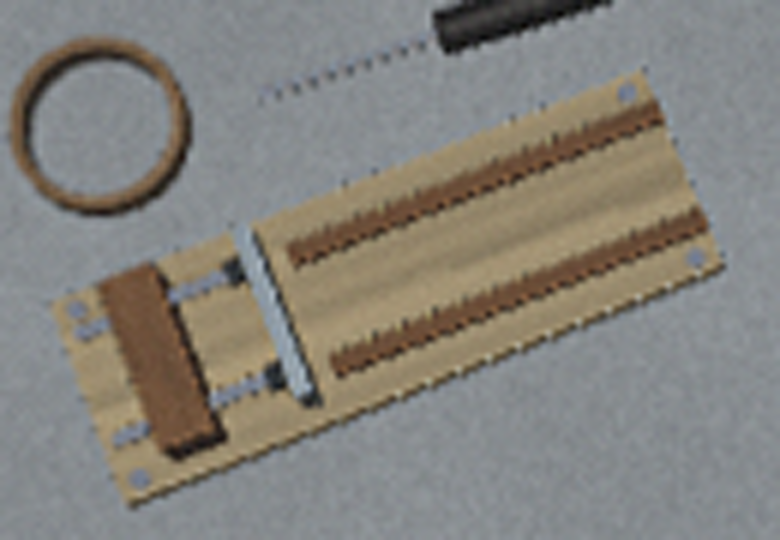

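View pics/cl.png

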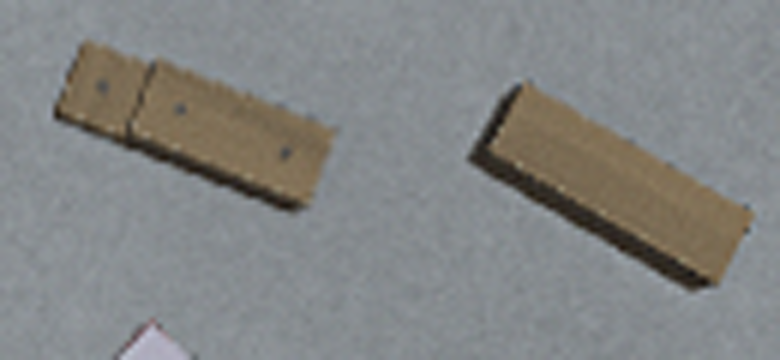

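The cleat I want is the stepped tan block at top px (332,201), with its tongue at (316,194) and three holes. The things it could be mistaken for are the plain block (402,210), the pink piece (315,254) and the green piece (382,277). The close crop confirms the step and holes. The fence is at the left end of the jig, at (176,183).

```bash
cat >> h.py <<'E'
C=np.array([521.,-210.5,1.178]); J=np.array([600.7,197.2,1.941])
K=[0]
def quat(yaw,k=None): a=yaw/2+np.pi/2*(K[0] if k is None else k); return [float(np.cos(a)),float(np.sin(a)),0.,0.]
def loc(P,x,y,z): c,s=np.cos(P[2]),np.sin(P[2]); return [float(P[0]+c*x-s*y),float(P[1]+s*x+c*y),float(z)]
GX=-10; GZ=200   # grasp x on cleat; TCP height above cleat underside
def st(m=""):
    o=env.observe();u=np.array([np.cos(J[2]),np.sin(J[2])]);v=np.array([-u[1],u[0]]);d=np.array(o["eef_pos"])[:2]-J[:2]
    f=np.array(o["force"]);print(m,"t%.1f"%o["t"],"jig xy",np.round([d@u,d@v],1),"z%.1f"%o["eef_pos"][2],"F",np.round([f[:2]@u,f[:2]@v,f[2]],1),"w%.1f"%o["grip_width"],"gf",np.round(o["gripper_force"],1));return o
E
python3 - <<'E'
from h import *
for k in(0,1):
    print(k,*[None if q is None else np.round(q,2) for q in(env.solve_ik(loc(P,x,0,z),quat(P[2],k)) for P,x,z in((C,GX,300),(C,GX,200),(J,-65,300),(J,-65,215),(J,10,215)))])
E
```

```text
0 [ 0.04  0.58  0.39  2.08 -0.41  0.55  0.32] [ 0.26  0.71  0.06  2.12 -0.12  0.31  0.02] [-0.46  0.63  0.24  1.9  -0.24  0.63  0.3 ] [-0.4   0.75  0.15  1.94 -0.23  0.47  0.28] [-0.52  0.74  0.15  1.96 -0.23  0.46  0.17]
1 [-0.35  0.85  1.11  2.11 -1.03  0.9  -2.14] [ 0.83  0.85 -0.81  2.08  1.04  0.69  2.05] [-0.92  0.92  1.11  1.93 -1.01  0.99 -2.09] [ 0.04  0.8  -0.55  1.91  0.68  0.63  2.57] [-0.08  0.79 -0.53  1.92  0.68  0.61  2.46]
```

```bash
python3 - <<'E'
from h import *
q=quat(C[2])
env.move_to(loc(C,GX,0,330),q);st("above")
env.line_to(loc(C,GX,0,GZ),v=120);st("down")
env.gripper_to(30);st("grip")
env.line_to(loc(C,GX,0,330),v=150);st("lift")
env.move_to(loc(J,-55+GX,0,310),quat(J[2]));st("over jig")
a=env.camera("top");b=env.camera("side")
t=a[120:230,110:290];s=b[130:270,190:370]
cv2.imwrite("pics/ov.png",np.vstack([cv2.resize(x,(540,int(x.shape[0]*3)),interpolation=cv2.INTER_CUBIC)[:300] for x in(t,s)])[:,:,::-1])
E
```

```text
above t4.7 jig xy [-358.   228.1] z330.0 F [0.3 0.4 0.2] w92.9 gf 0.0
down t5.9 jig xy [-358.6  228.6] z200.5 F [0.4 0.1 0.2] w92.8 gf 0.0
grip t6.8 jig xy [-358.3  228.9] z200.0 F [0.9 0.8 0.4] w40.2 gf 29.9
lift t7.8 jig xy [-358.1  228.8] z329.3 F [ 0.1  0.8 -2.4] w39.7 gf 29.9
over jig t9.2 jig xy [-67.    0.7] z310.2 F [-0.8  0.2 -1.9] w39.8 gf 29.9
```

View pics/ov.png

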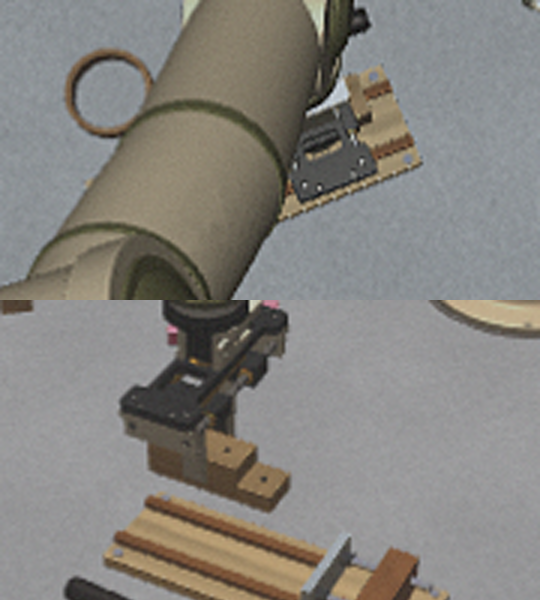

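The top half shows the forearm hiding the fence. The side half shows the cleat held level at about (220,465), tongue at (265,485) pointing to the fence at (330,570). Next I lower it close to the rails and check the fit.

```bash
python3 - <<'E'
from h import *
env.line_to(loc(J,-55+GX,0,232),v=100);env.pause(.2);st("near");st()
b=env.camera("side")
cv2.imwrite("pics/near.png",cv2.resize(b[170:260,210:350],None,fx=5.6,fy=5.6,interpolation=cv2.INTER_CUBIC)[:,:,::-1])
from fit import *
# predicted pixel lines of rails inner edges vs cleat edges
print(w2pix("side",[loc(J,x,y,25) for x in(-160,40) for y in(-24,24)]).round(1))
print(w2pix("side",[loc(J,10,y,32) for y in(-20,20)]).round(1))
E
```

```text
near t10.4 jig xy [-65.   -0.2] z232.7 F [-0.1 -0.2 -2.7] w39.6 gf 29.9
 t10.4 jig xy [-65.   -0.2] z232.7 F [-0.1 -0.2 -2.7] w39.6 gf 29.9
[[229.1 206. ]
 [237.3 196.6]
 [289.7 228. ]
 [297.  217.6]]
[[280.9 221.9]
 [287.1 213.4]]
```

View pics/near.png

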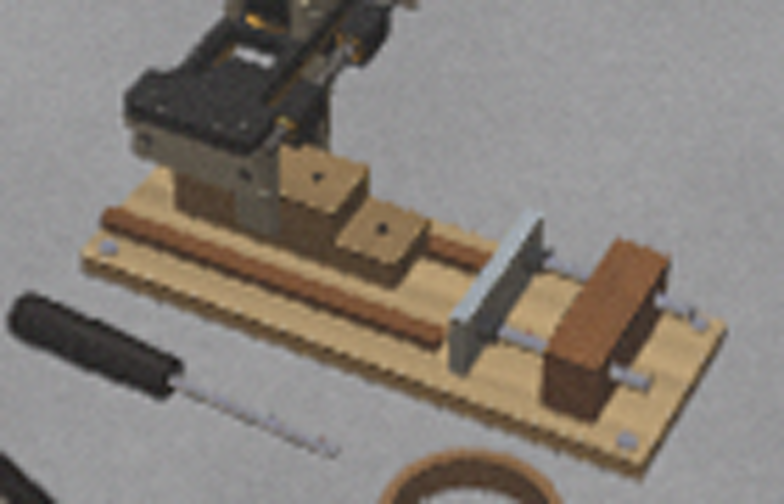

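The cleat hovers over the channel parallel to the rails. Its near lower tongue corner is at about (397,287), against a predicted (397,290), and the near rail's end is at (440,330), against a predicted (446,325). The alignment holds, so I lower it with a force watch.

```bash
python3 - <<'E'
from h import *
f0=env.observe()["force"][2]
for z in(226,222,219,217.5,216.5,216,215.5,215,214.5,214,213.5):
    env.line_to(loc(J,-55+GX,0,z),v=20)
    o=st(z)
    if o["force"][2]-f0>4: break
env.pause(.3);st("rest")
E
```

```text
226 t10.9 jig xy [-65.    0.1] z225.8 F [ 0.4 -0.8 -1.7] w40.1 gf 29.9
222 t11.3 jig xy [-65.    0.1] z221.8 F [ 0.2  0.1 -2.3] w39.7 gf 29.9
219 t11.6 jig xy [-65.   0.] z218.8 F [ 0.5 -0.2 -2.6] w39.8 gf 29.9
217.5 t11.8 jig xy [-65.    0.1] z217.4 F [-0.9  0.4 -1.8] w39.7 gf 29.9
216.5 t12.1 jig xy [-65.   0.] z216.5 F [ 1.2  0.3 -2.8] w39.3 gf 29.9
216 t12.3 jig xy [-65.  -0.] z216.0 F [ 0.7 -1.1 -1.7] w39.8 gf 29.9
215.5 t12.6 jig xy [-65.   0.] z215.5 F [-0.6  0.3 -2. ] w39.9 gf 29.9
215 t12.8 jig xy [-65.  -0.] z215.0 F [ 0.5 -0.3 -2.6] w40.0 gf 29.9
214.5 t13.1 jig xy [-65.  -0.] z215.0 F [0.1 1.4 6.1] w39.7 gf 29.9
rest t13.4 jig xy [-65.  -0.] z215.0 F [-0.4  1.   5.2] w39.8 gf 29.9
```

```bash
python3 - <<'E'
from h import *
u=np.array([np.cos(J[2]),np.sin(J[2])])
def fx(n=6):
    L=[]
    for _ in range(n): env.pause(.03);L.append(np.array(env.observe()["force"])[:2]@u)
    return -np.mean(L)
Z=214.9
env.line_to(loc(J,-65,0,Z),v=20);env.line_to(loc(J,-32,0,Z),v=40);b=fx(10);st("start");print("bias",b)
x=-32
while x<0:
    x+=1.5;env.line_to(loc(J,x,0,Z),v=15);f=fx()-b;print(x,round(f,1))
    if f>8: break
st("push");env.pause(1);o=st("hold");print(fx(15)-b)
im=env.camera("side");cv2.imwrite("pics/push.png",cv2.resize(im[170:260,210:350],None,fx=5.6,fy=5.6,interpolation=cv2.INTER_CUBIC)[:,:,::-1])
E
```

```text
start t14.9 jig xy [-31.5  -0.2] z215.0 F [ 1.8 -0.2  6.1] w40.0 gf 29.9
bias -1.1426825504704552
-30.5 2.8
-29.0 4.2
-27.5 4.7
-26.0 5.2
-24.5 5.0
-23.0 6.3
-21.5 8.1
push t18.1 jig xy [-22.3   0.1] z215.0 F [-6.6  0.4  4.8] w40.2 gf 29.9
hold t19.1 jig xy [-22.3   0. ] z215.0 F [-6.5 -0.4  5.9] w39.7 gf 29.9
7.847963478163345
```

View pics/push.png

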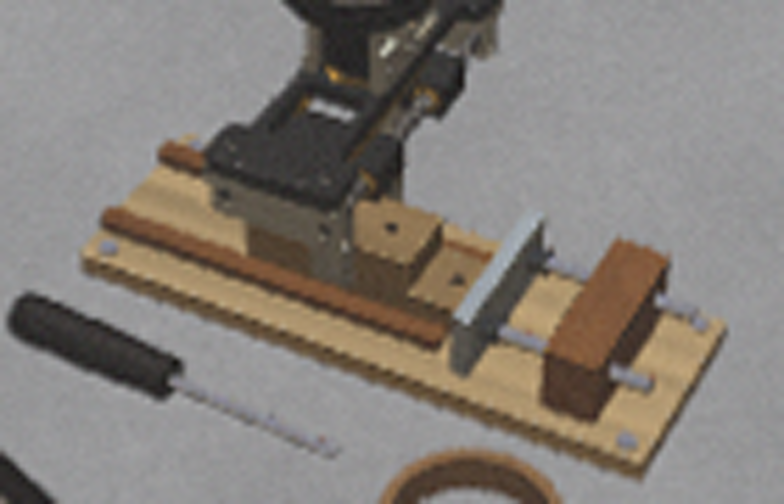

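The tongue touches the fence at about (470,290), and the fence has barely moved. Bed friction from my downward load is mixed into the reading, so I unload it and push on.

```bash
python3 - <<'E'
from h import *
u=np.array([np.cos(J[2]),np.sin(J[2])])
def F(n=8):
    L=[]
    for _ in range(n): env.pause(.03);o=env.observe();f=np.array(o["force"]);L.append([-(f[:2]@u),f[2],(np.array(o["eef_pos"])[:2]-J[:2])@u])
    return np.mean(L,0)
Z=215.1
x=-21.5;env.line_to(loc(J,x,0,Z),v=15);print(F().round(1))
while x<-8:
    x+=1.5;env.line_to(loc(J,x,0,Z),v=15);f=F();print(x,f.round(1))
    if f[0]>9: break
st("push")
im=env.camera("side");cv2.imwrite("pics/push2.png",cv2.resize(im[170:260,210:350],None,fx=5.6,fy=5.6,interpolation=cv2.INTER_CUBIC)[:,:,::-1])
E
```

```text
[  6.4   3.3 -22.2]
-20.0 [  6.7   3.1 -20.8]
-18.5 [  7.2   2.9 -19.4]
-17.0 [  7.6   2.8 -18. ]
-15.5 [  7.7   2.7 -16.7]
-14.0 [  8.    2.8 -15.3]
-12.5 [  8.9   2.8 -13.9]
-11.0 [  9.5   2.7 -12.6]
push t23.8 jig xy [-12.6   0.1] z215.0 F [-9.3 -0.6  1.4] w39.8 gf 29.9
```

View pics/push2.png

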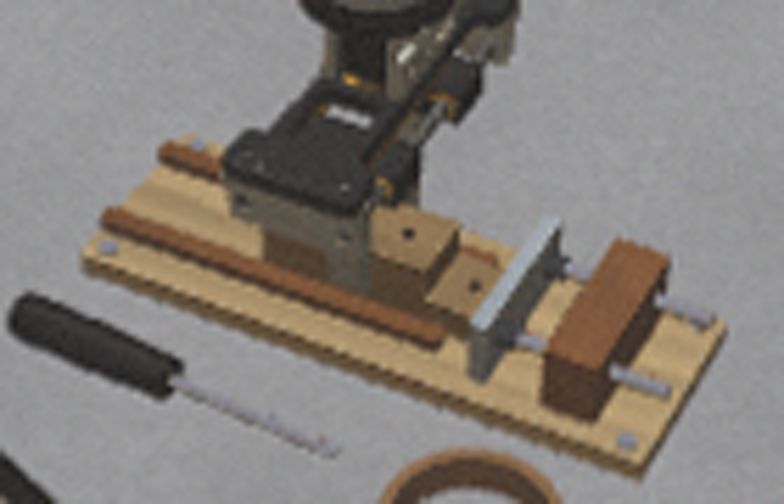

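The fence's near top corner has moved from (455,318) to (473,326), about 11 mm at 1.8 px/mm. The force agrees, at about 8 N net of friction. I add 1 mm, hold and hand in.

```bash
python3 - <<'E'
from h import *
env.line_to(loc(J,-10,0,215.1),v=10);st("final");env.pause(2.8);st("held")
print(env.job_done());st("end")
E
```

```text
final t24.1 jig xy [-11.8   0.1] z215.0 F [-9.8  0.2  2.8] w39.8 gf 29.9
held t26.9 jig xy [-11.7   0.1] z215.1 F [-9.9 -1.1  3.1] w39.8 gf 29.9
the job is handed in; nothing more can be done
None
the job is handed in; nothing more can be done
```

I handed the job in at about 27 s, with no verdict returned: the stepped cleat lies flat between the rails, tongue to the fence, held about 12 mm back (by my estimate) with roughly 10 N at the wrist, steady for 2.8 s and still gripped.

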